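Test the light under the moss agate egg

TASK

Three light plinths stand on the counter of this crystal shop, each with a stone and a brass push-pull knob on top. Test the light under the white-and-dark-green agate egg: pull that plinth's knob up until it clicks out at its stop, keep it out for about a second, then push it fully back in and let go. Leave the knobs of the purple crystal cluster and the blue sphere as they are.

Things in the scene. Friction and masses are not known exactly. Their poses are not given: they have to be found in the camera images.
- agate_knob_grip (a point): Middle of the knob's grip, an upright brass cylinder 32 mm across, 30 tall, on a thin stem; moves with the knob. When in, 65 above the table, 25 above the plinth's flat top. z up, x along the plinth from knob to egg, y across it. The egg (white, two dark green bands, 48 wide, 59 tall) stands on the plinth 80 along +x; grasp from above, fingers closing along y, where nothing stands.
- agate_knob (a joint): Travel of the agate plinth's knob, m, straight up: 0 in (off), 0.020 out at its stop (on). Starts in. A detent holds either end: about 5 N starts it; past half way it snaps to the other end. Each plinth is a fixed dark wooden box, 160 (x) by 90 (y) by 40 mm tall, with a round white light window under its stone; the knob is on its centre line, 45 from its centre.
- amethyst_knob (a joint): Travel of the same kind of knob on the plinth with the cluster of purple crystal points; starts in (0) and is to stay in.
- lapis_knob (a joint): Travel of the same kind of knob on the plinth with the deep blue sphere, counted from its outer stop: 0 is fully out (as it starts, and is to stay), -0.020 is fully in.

How it is judged:
On the way, in this order (a step that is already met when the one before it is completed fails the run):
1. the agate knob is pulled out and stays out for most of a second (value of joint agate_knob above 0.015 m), for 0.7 s.
2. the agate knob is pushed back in (value of joint agate_knob below 0.004 m), for 0.2 s.
At the end, for the whole second after the job is handed in: The agate plinth's knob is back in (within 4 mm) after having been out (more than 15 mm) for at least 0.7 s; the purple crystals' knob is in (within 4 mm) and the blue sphere's knob is out (within 5 mm of its stop) (value of joint each of agate_knob, amethyst_knob below 0.004 m and value of joint lapis_knob above -0.005 m); the robot touches nothing.
It fails at once if the knob of the purple crystals is pulled out (value of joint amethyst_knob above 0.008 m).
It fails at once if the knob of the blue sphere is pushed in (value of joint lapis_knob below -0.008 m).
It also fails if it takes over 32 s, if anything falls off the work surface, if the arm or the gripper's body presses on something with over 40 N, if the wrist force passes 120 N, or if a joint passes its speed limit or range.

ROBOT

A 6-joint arm with a two-finger parallel gripper is mounted at the origin on the work surface. World frame = base frame: x ahead of the robot, y to its left, z up, the work surface at z = 0. Lengths are in m, angles in rad, forces in N, time in s.
With the tool pointing down it reaches from about 0.275 to 0.875 m from the base axis. Payload 12.5 kg.
Tool frame: the origin (TCP) lies midway between the tips of the shut fingers; the grasp point (between the pads) lies manip.pinch_z behind it (manip.pinch_z is the distance from the TCP to the grasp point, in m); z points along the fingers, y is the line along which they close (so a half turn about z gives the same grasp; the last joint's range is limited). The gripper opens to 85 mm and grips with 20 to 120 N. Pads are 22 mm wide; open, the fingers measure 114 mm over their backs; the gripper's body (76 mm by 85 mm) begins 54 mm behind the grasp point. The pads swing forward as they close: fully open they stand 13 mm farther back than shut.
Start: joints at [-1.23, 0.351, 1.652, -0, 1.139, -0.085], TCP at [0.227, -0.501, 0.203] pointing down, gripper open.
Joint ranges: [-2.75, 2.75], [-0.79, 2.1], [0.01, 2.65], [-1.57, 4.71], [0.07, 3.14], [-2.87, 2.87]. Speed limits (rad/s): [2.22, 2.22, 2.79, 3.14, 3.14, 3.14].

INTERFACE

Orientations are given as a unit quaternion [x, y, z, w].
In Python, from rig import manip gives the robot as it stands.
- The arm moves only by the shell command python3 -m jog 'ROWS'. ROWS is JSON, a list of rows, each an object of numbers: "hand": the opening, from 0 (shut) to 1 (fully open); "dx", "dy", "dz": the shift along the tool's x, y, z each as a share of 0.1 m, from -1 to 1; "twist": the turn about the tool's z as a share of pi/2 rad, from -1 to 1. A call has 1 to 12 rows; each row is the pose to reach, as a shift and turn from the pose commanded when the call began, along the tool's axes at that moment; what a row does not reach only later rows make up. A row lasts 1/10 s, in which the tool goes at most 50 mm and 8.59 degrees, less where a joint would pass 70% of its speed; a pose out of reach is approached as far as the arm can. A call with a number of a shift or a turn outside -1 to 1 is refused whole. A call with a gripper value outside its range is refused whole. The fingers move at their own pace and stop on an object; the grip force is fixed at half the most. Time passes only in rows, so rows that repeat a pose let the fingers close. It gives the time, the measured TCP pose, the force, the opening and the grip force at its end, in the units of the state.
- manip.read_state(): the state, without advancing time (a new reading comes with each control period).
- manip.read_camera(name): name is "scene" or "side" or "wrist"; returns the picture (384x512x3 uint8, red, green, blue); there is no depth.
- manip.get_calibration(name): a dict with "fx", "fy", "cx", "cy" (pixels), "R" (3x3) and "t" (3): a world point X has camera coordinates R X + t; the wrist camera has in their place "hand_eye" (4x4, takes a point from camera to tool coordinates, whose origin is the TCP and whose axes are the flange's). Camera axes: x right, y down, z forward; pixel columns grow to the right and rows downward; lengths in m; the calibration is good to about 2 mm. A picture is of the moment at which its call begins: read the wrist's pose just before it. get_calibration takes no time and is no camera call.
- manip.hand_in(): hands the job in; it is judged then, once.
Trained networks look in the newest picture that a camera, given by its name, has taken for a name from the list of things; names that differ only in an ending like _2 or _b are one class to them, and where a whole thing is asked for, a point or a joint stands for the part that bears it (a point fixed in the world has none). Each returns a list of dicts, best first, with "confidence" (0 to 1); they miss things now and then, are a little off and sometimes report something else, mostly with a low value. They report only what shows in the picture. A call takes as long as a camera call.
- manip.look_for(camera, name): "xyz" ([x, y, z] in m, in world coordinates, good to about 4 mm: the middle of the surface that is visible of it).
- manip.place_of(camera, name): "xyz" ([x, y, z] in m, in world coordinates, good to about 4 mm: a listed point, or the origin of a listed thing).
The state is a dict: "t": time; "q": joint angles; "joint_velocities": joint speeds; "joint_torque": joint torques, N m; "eef_pos": TCP position; "eef_rot": TCP orientation; "contact_force": force on the tool from outside, world axes, zero at the start; "moment": the same for the moment, N m; "finger_gap": finger opening in m; "gripper_force": force on a finger pad.
Only numpy, scipy, OpenCV 4.12 (cv2) and the standard library are available. Lean on these libraries where they do the work, as an engineer would, in place of code of your own. Each camera call takes 0.05 s, during which the arm holds its last target. There are 200 camera calls.

## Working session

There is one attempt and no reset: what is moved stays moved. The work goes in short steps, Python scripts to look and compute and a shell command to move; the robot and the scene stay as the last step left them, time stands still between calls to the robot, and variables do not carry over. Pictures are saved under pics/ and viewed, at most 10 in all, crops included, and the job is handed in when it is done.

```bash
mkdir -p pics
python3 - <<'E'
from rig import manip
import cv2,numpy as np
a=manip.read_camera("scene");b=manip.read_camera("side")
cv2.imwrite("pics/a.png",a[:,:,::-1]);cv2.imwrite("pics/b.png",b[:,:,::-1])
for c in("scene","side"):
  for n in("agate_knob_grip","agate_knob","amethyst_knob","lapis_knob"):
    print(c,n,manip.place_of(c,n)[:3])
s=manip.read_state();print(s,manip.pinch_z)
E
```

```text
scene agate_knob_grip [{'xyz': [0.5147, 0.2424, 0.0669], 'confidence': 0.82}]Traceback (most recent call last):
  File "<stdin>", line 7, in <module>
ValueError: it knows: agate_knob_grip
```

Run:
```python
from rig import manip
for c in("scene","side"):
    print(c,manip.place_of(c,"agate_knob_grip"))
s=manip.read_state();print(s,manip.pinch_z)
for c in("scene","side"):print(manip.get_calibration(c))
```

```text
scene [{'xyz': [0.5147, 0.2424, 0.0669], 'confidence': 0.82}]
side []
{'t': 0.25, 'q': array([-1.22955252e+00,  3.50956484e-01,  1.65207269e+00,  2.15881609e-05,
        1.13911595e+00, -8.45957201e-02]), 'joint_velocities': array([-7.75588711e-04, -1.92225794e-03, -2.16624587e-03,  2.20958940e-04,
        3.84035570e-05, -1.57623610e-03]), 'joint_torque': array([ 8.46556068e-04, -5.05655622e+01, -2.91234988e+01, -2.48106005e-05,
        3.05606678e-03, -6.25465589e-06]), 'eef_pos': array([ 0.22716983, -0.50070386,  0.20274527]), 'eef_rot': array([ 9.77419010e-01,  2.11310203e-01, -2.56285532e-05, -2.75219695e-04]), 'contact_force': array([-0.45894462, -0.46997546,  0.00163089]), 'moment': array([-0.01493087, -0.00670358,  0.03664786]), 'gripper_force': 0.0, 'finger_gap': 0.08567789108459899} 0.0187
{'fx': 368.1110859775894, 'fy': 368.1110859775894, 'cx': 260.1583186924185, 'cy': 192.75235520051092, 'R': array([[-0.38622213,  0.92237412,  0.0076449 ],
       [ 0.53160016,  0.22935274, -0.81535182],
       [-0.7538128 , -0.31084288, -0.57891533]]), 't': array([ 0.20646405, -0.23880113,  1.24055222])}
{'fx': 418.35548135725764, 'fy': 418.35548135725764, 'cx': 259.73864553563493, 'cy': 195.43992850699857, 'R': array([[ 0.94745963, -0.31928899,  0.01935921],
       [-0.2209427 , -0.6969894 , -0.68219506],
       [ 0.23131054,  0.64207501, -0.73091389]]), 't': array([-0.51912   ,  0.15649244,  0.74692706])}
```

View pics/a.png

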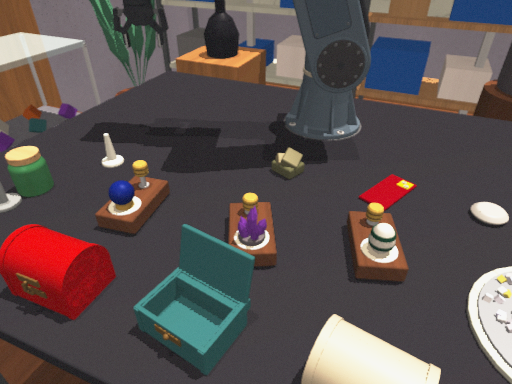

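View pics/b.png

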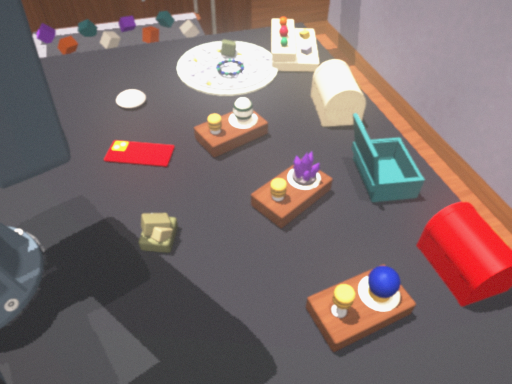

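The scene view shows the agate plinth with its knob at (375,211) and egg at (382,238). In the side view the knob is at (214,125) and the egg at (243,112). The amethyst and lapis plinths are well away to the robot's right.

```bash
cat > h.py <<'E'
from rig import manip
import cv2,numpy as np
def ray(c,u,v):
    k=manip.get_calibration(c);R=np.array(k["R"]);o=-R.T@k["t"]
    return o,R.T@np.array([(u-k["cx"])/k["fx"],(v-k["cy"])/k["fy"],1])
def onz(c,u,v,z):
    o,d=ray(c,u,v);return o+d*(z-o[2])/d[2]
def tri(p):
    A=np.zeros((3,3));b=np.zeros(3)
    for c,u,v in p:
        o,d=ray(c,u,v);d=d/np.linalg.norm(d);M=np.eye(3)-np.outer(d,d);A+=M;b+=M@o
    return np.linalg.solve(A,b)
E
python3 - <<'E'
from h import *
for f,c,(x,y,w,h) in(("a","scene",(335,195,80,90)),("b","side",(185,90,95,70))):
    im=cv2.imread(f"pics/{f}.png")[y:y+h,x:x+w]
    hsv=cv2.cvtColor(im,cv2.COLOR_BGR2HSV)
    m=cv2.inRange(hsv,(20,120,90),(35,255,255))
    n,l,s,ce=cv2.connectedComponentsWithStats(m);i=1+np.argmax(s[1:,4])
    u,v=ce[i]+[x,y];print(c,"grip px",u,v,s[i],onz(c,u,v,.067))
    cv2.imwrite(f"pics/c{f}.png",cv2.resize(im,None,fx=6,fy=6,interpolation=cv2.INTER_CUBIC))
print(onz("scene",380,249,.04),onz("side",243,119,.04))
E
python3 -c "
import cv2,numpy as np
a=cv2.imread('pics/ca.png');b=cv2.imread('pics/cb.png')
print(a.shape,b.shape)"
```

```text
scene grip px 376.02912621359224 206.97087378640776 [ 34   8  15  10 103] [0.50225765 0.24123542 0.067     ]
side grip px 214.05882352941177 121.35294117647058 [23 29 13  5 17] [0.51614215 0.24257829 0.067     ]
[0.59305048 0.26678369 0.04      ] [0.5934693  0.26618013 0.04      ]
(540, 480, 3) (420, 570, 3)
```

View pics/ca.png

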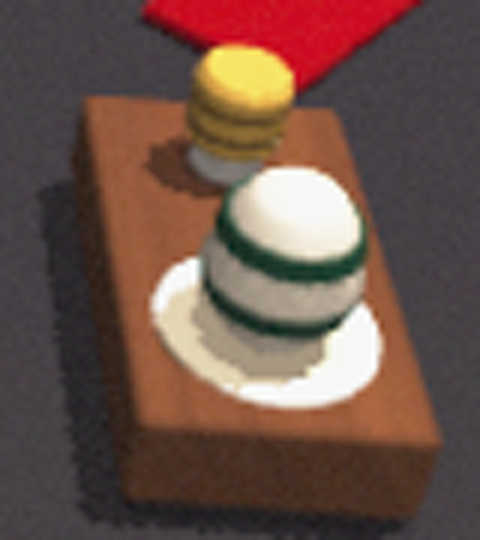

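View pics/cb.png

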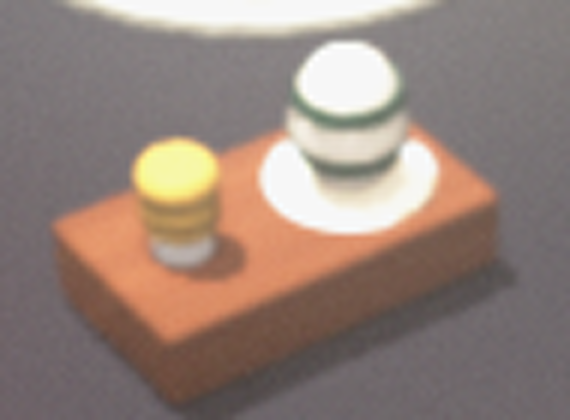

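The crops show the agate plinth clearly. The grip's top face is at about (376,208) in scene and (214,119) in side, and three or four top corners of the plinth are visible in each. I'll fit the plinth from those corners.

Run:
```python
from h import *
S=lambda x,y:(335+x/6,195+y/6)
D=lambda x,y:(185+x/6,90+y/6)
print("gripmid",onz("scene",*S(241,102),.065),onz("side",*D(177,190),.065), tri([("scene",*S(241,102)),("side",*D(177,190))]))
print("top",onz("scene",*S(246,78),.08),onz("side",*D(176,172),.08))
c=[onz("scene",*S(*p),.04) for p in((85,97),(335,110),(440,440),(140,430))]
e=[onz("side",*D(*p),.04) for p in((55,228),(170,340),(497,195),(412,122))]
print(np.round(c,4),np.round(e,4))
for q in(c,e):
    q=np.array(q);m=q.mean(0);rect=cv2.minAreaRect(q[:,:2].astype(np.float32));print(m,rect)
s=manip.read_state()
from scipy.spatial.transform import Rotation as Ro
print(Ro.from_quat(s["eef_rot"]).as_matrix().round(3))
```

```text
gripmid [0.51704845 0.24207234 0.065     ] [0.51737007 0.24372812 0.065     ] [0.51732675 0.24232562 0.06561724]
top [0.52395511 0.24192751 0.08      ] [0.51570133 0.2351792  0.08      ]
[[0.5018 0.1904 0.04  ]
 [0.4744 0.2727 0.04  ]
 [0.6231 0.3197 0.04  ]
 [0.6538 0.2377 0.04  ]] [[0.4718 0.2666 0.04  ]
 [0.4985 0.1868 0.04  ]
 [0.6471 0.235  0.04  ]
 [0.6296 0.2926 0.04  ]]
[0.56326032 0.25513467 0.04      ] ((0.5640861392021179, 0.2552322745323181), (0.16051237285137177, 0.08738957345485687), 17.51751708984375)
[0.56174152 0.24524024 0.04      ] ((0.5600106716156006, 0.25097906589508057), (0.1580727994441986, 0.08419690281152725), 17.974807739257812)
[[ 0.911  0.413 -0.   ]
 [ 0.413 -0.911  0.001]
 [ 0.    -0.001 -1.   ]]
```

```bash
python3 -m jog '[{"dz":-0.5,"hand":1},{"dz":-1,"hand":1},{"dx":0.5,"dy":-0.5,"dz":-1,"hand":1,"twist":0.03},{"dx":1,"dy":-1,"dz":-1,"hand":1,"twist":0.074},{"dx":1,"dy":-1,"dz":-1,"hand":1,"twist":0.074},{"dx":1,"dy":-1,"dz":-1,"hand":1,"twist":0.074},{"dx":1,"dy":-1,"dz":-1,"hand":1,"twist":0.074}]'
python3 - <<'E'
from h import *
from scipy.spatial.transform import Rotation as Ro
s=manip.read_state();M=Ro.from_quat(s["eef_rot"]).as_matrix();print(M.round(3),s["eef_pos"],M.T@(np.array([.5185,.242,.2])-s["eef_pos"]))
E
```

```text
[[ 0.911  0.413 -0.   ]
 [ 0.413 -0.911  0.001]
 [ 0.    -0.001 -1.   ]] [ 0.22716983 -0.50070386  0.20274527] [ 0.57210709 -0.55603396  0.00308833]validation failed for argument at $[0]...
```

```bash
python3 -m jog '[{"dx":0,"dy":0,"dz":-0.5,"hand":1,"twist":0},{"dx":0,"dy":0,"dz":-1,"hand":1,"twist":0},{"dx":0.5,"dy":-0.5,"dz":-1,"hand":1,"twist":0.03},{"dx":1,"dy":-1,"dz":-1,"hand":1,"twist":0.074},{"dx":1,"dy":-1,"dz":-1,"hand":1,"twist":0.074},{"dx":1,"dy":-1,"dz":-1,"hand":1,"twist":0.074},{"dx":1,"dy":-1,"dz":-1,"hand":1,"twist":0.074}]'
python3 - <<'E'
from h import *
from scipy.spatial.transform import Rotation as Ro
s=manip.read_state();M=Ro.from_quat(s["eef_rot"]).as_matrix();print(M.round(3),s["eef_pos"],M.T@(np.array([.5185,.242,.2])-s["eef_pos"]))
E
```

```text
t: 0.95
eef_pos: [0.2772, -0.3682, 0.3033]
eef_rot: [0.988, 0.155, 0.0, 0.0]
contact_force: [-0.2, -0.8, -0.2]
finger_gap: 0.085
gripper_force: 0.0
[[ 0.952  0.306  0.   ]
 [ 0.306 -0.952 -0.001]
 [-0.     0.001 -1.   ]] [ 0.27723889 -0.36819832  0.30332095] [ 0.41648105 -0.50713238  0.10288059]
```

```bash
for i in 1 2 3; do :; done
python3 -m jog '[{"dx":0.4,"dy":-0.5,"dz":0,"hand":1,"twist":0},{"dx":0.83,"dy":-1,"dz":0,"hand":1,"twist":0},{"dx":0.83,"dy":-1,"dz":0,"hand":1,"twist":0},{"dx":0.83,"dy":-1,"dz":0,"hand":1,"twist":0}]' | head -2
python3 -m jog '[{"dx":0.4,"dy":-0.5,"dz":0,"hand":1,"twist":0},{"dx":0.83,"dy":-1,"dz":0,"hand":1,"twist":0},{"dx":0.83,"dy":-1,"dz":0,"hand":1,"twist":0},{"dx":0.83,"dy":-1,"dz":0,"hand":1,"twist":0}]' | head -2
python3 -m jog '[{"dx":0.4,"dy":-0.5,"dz":0,"hand":1,"twist":0},{"dx":0.83,"dy":-1,"dz":0,"hand":1,"twist":0},{"dx":0.83,"dy":-1,"dz":0,"hand":1,"twist":0},{"dx":0.83,"dy":-1,"dz":0,"hand":1,"twist":0}]' | head -2
python3 -m jog '[{"dx":0.4,"dy":-0.5,"dz":0,"hand":1,"twist":0},{"dx":0.83,"dy":-1,"dz":0,"hand":1,"twist":0},{"dx":0.83,"dy":-1,"dz":0,"hand":1,"twist":0},{"dx":0.83,"dy":-1,"dz":0,"hand":1,"twist":0}]'
```

```text
t: 1.35
eef_pos: [0.3263, -0.2466, 0.3031]
t: 1.75
eef_pos: [0.3752, -0.1263, 0.303]
t: 2.15
eef_pos: [0.4241, -0.0061, 0.3027]
t: 2.55
eef_pos: [0.4728, 0.1141, 0.3023]
eef_rot: [0.988, 0.155, -0.0, 0.0]
contact_force: [-1.2, -0.0, -0.4]
finger_gap: 0.0855
gripper_force: 0.0
```

```bash
python3 -m jog '[{"dx":0.4,"dy":-0.5,"dz":0,"hand":1,"twist":0},{"dx":0.83,"dy":-1,"dz":0,"hand":1,"twist":0},{"dx":0.83,"dy":-1,"dz":0.5,"hand":1,"twist":0},{"dx":0.83,"dy":-1,"dz":1,"hand":1,"twist":0},{"dx":0.83,"dy":-1,"dz":1,"hand":1,"twist":0},{"dx":0.83,"dy":-1,"dz":1,"hand":1,"twist":0}]'
python3 - <<'E'
from h import *
from scipy.spatial.transform import Rotation as Ro
s=manip.read_state();M=Ro.from_quat(s["eef_rot"]).as_matrix();p=s["eef_pos"]
im=manip.read_camera("wrist");cv2.imwrite("pics/w.png",im[:,:,::-1])
print(s["q"],M.T@(np.array([.5185,.242,.065])-p),p)
print(manip.place_of("wrist","agate_knob_grip"))
k=manip.get_calibration("wrist");print(k)
X=np.linalg.inv(k["hand_eye"])@np.append(M.T@(np.array([.5185,.242,.08])-p),1);print(k["fx"]*X[0]/X[2]+k["cx"],k["fy"]*X[1]/X[2]+k["cy"])
E
```

```text
t: 3.15
eef_pos: [0.5202, 0.2321, 0.2027]
eef_rot: [0.988, 0.153, -0.001, 0.0]
contact_force: [-0.1, -0.6, 1.7]
finger_gap: 0.0856
gripper_force: 0.0
[ 3.38185220e-01  3.87921927e-01  1.59816237e+00 -4.04109869e-04
  1.15796680e+00  1.60111402e+00] [ 0.00168484 -0.00998188  0.13771256] [0.52022326 0.23213754 0.20272069]
[{'xyz': [0.5139, 0.2374, 0.0663], 'confidence': 0.55}]
{'fx': 326.8560525830314, 'fy': 326.8560525830314, 'cx': 250.11340192520893, 'cy': 189.74290826229202, 'hand_eye': array([[ 2.05313442e-04, -9.54430183e-01, -2.98434221e-01,
         7.53536204e-02],
       [ 9.99999822e-01,  3.63169831e-04, -4.73494099e-04,
        -3.93418904e-04],
       [ 5.60299365e-04, -2.98434071e-01,  9.54430087e-01,
        -1.70998499e-01],
       [ 0.00000000e+00,  0.00000000e+00,  0.00000000e+00,
         1.00000000e+00]])}
239.9157635365221 171.02833672212174
```

View pics/w.png

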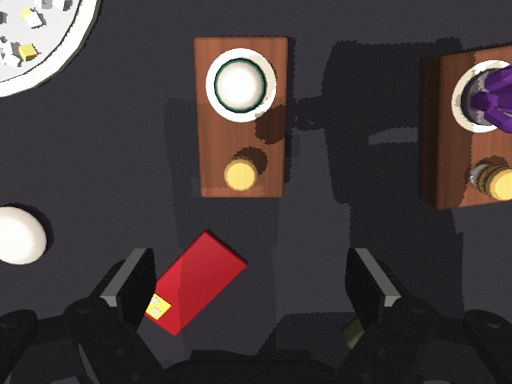

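The wrist view shows the agate knob at (240,173), within 2 px of the prediction, with the egg straight along +x at (240,86). The position and yaw are confirmed, so I'll descend.

```bash
python3 -m jog '[{"dx":0.01,"dy":-0.1,"dz":0.3,"hand":1,"twist":0},{"dx":0.01,"dy":-0.1,"dz":0.6,"hand":1,"twist":0},{"dx":0.01,"dy":-0.1,"dz":0.8,"hand":1,"twist":0},{"dx":0.01,"dy":-0.1,"dz":0.8,"hand":1,"twist":0},{"dx":0.01,"dy":-0.1,"dz":0.8,"hand":1,"twist":0}]'
python3 - <<'E'
from h import *
from scipy.spatial.transform import Rotation as Ro
s=manip.read_state();M=Ro.from_quat(s["eef_rot"]).as_matrix();p=s["eef_pos"]
im=manip.read_camera("wrist");cv2.imwrite("pics/w2.png",im[:,:,::-1])
print(M.T@(np.array([.5185,.242,.048])-p),p)
k=manip.get_calibration("wrist")
X=np.linalg.inv(k["hand_eye"])@np.append(M.T@(np.array([.5185,.242,.08])-p),1);print(k["fx"]*X[0]/X[2]+k["cx"],k["fy"]*X[1]/X[2]+k["cy"],X)
E
```

```text
t: 3.75
eef_pos: [0.5191, 0.2439, 0.1254]
eef_rot: [0.988, 0.154, 0.001, -0.0]
contact_force: [-0.1, 0.5, 0.5]
finger_gap: 0.0857
gripper_force: 0.0
[-0.00140531  0.00158272  0.07734716] [0.51913932 0.24386004 0.12535111]
253.07813001858895 202.0071688308884 [0.00208045 0.00860623 0.2293654  1.        ]
```

View pics/w2.png

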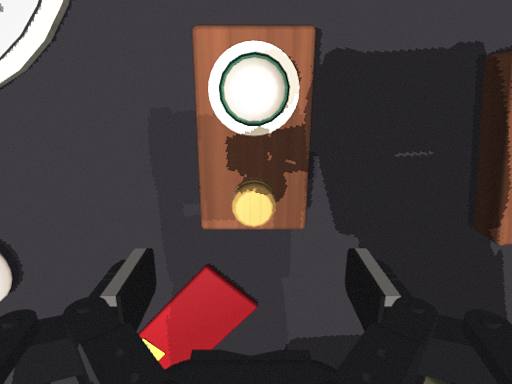

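The knob top is at about (254,206), so I'll shift -4 mm in x and +2 mm in y, go down 77 mm and close.

```bash
python3 -m jog '[{"dx":-0.04,"dy":0.02,"dz":0.2,"hand":1,"twist":0},{"dx":-0.04,"dy":0.02,"dz":0.4,"hand":1,"twist":0},{"dx":-0.04,"dy":0.02,"dz":0.6,"hand":1,"twist":0},{"dx":-0.04,"dy":0.02,"dz":0.77,"hand":1,"twist":0},{"dx":-0.04,"dy":0.02,"dz":0.77,"hand":1,"twist":0},{"dx":-0.04,"dy":0.02,"dz":0.77,"hand":1,"twist":0}]'
python3 -m jog '[{"dx":0,"dy":0,"dz":0,"hand":0.3,"twist":0},{"dx":0,"dy":0,"dz":0,"hand":0,"twist":0},{"dx":0,"dy":0,"dz":0,"hand":0,"twist":0},{"dx":0,"dy":0,"dz":0,"hand":0,"twist":0},{"dx":0,"dy":0,"dz":0,"hand":0,"twist":0},{"dx":0,"dy":0,"dz":0,"hand":0,"twist":0},{"dx":0,"dy":0,"dz":0,"hand":0,"twist":0},{"dx":0,"dy":0,"dz":0,"hand":0,"twist":0},{"dx":0,"dy":0,"dz":0,"hand":0,"twist":0},{"dx":0,"dy":0,"dz":0,"hand":0,"twist":0}]'
```

```text
t: 4.4
eef_pos: [0.5156, 0.2411, 0.0476]
eef_rot: [0.988, 0.154, 0.001, -0.0]
contact_force: [-0.0, 0.1, -0.1]
finger_gap: 0.0856
gripper_force: 0.0
t: 5.4
eef_pos: [0.5152, 0.2403, 0.047]
eef_rot: [0.988, 0.154, 0.0, 0.0]
contact_force: [-0.8, -6.5, 9.4]
finger_gap: 0.0259
gripper_force: 58.4
```

```bash
python3 -m jog '[{"dx":0,"dy":0,"dz":-0.03,"hand":0,"twist":0},{"dx":0,"dy":0,"dz":-0.06,"hand":0,"twist":0},{"dx":0,"dy":0,"dz":-0.09,"hand":0,"twist":0},{"dx":0,"dy":0,"dz":-0.12,"hand":0,"twist":0},{"dx":0,"dy":0,"dz":-0.15,"hand":0,"twist":0},{"dx":0,"dy":0,"dz":-0.18,"hand":0,"twist":0},{"dx":0,"dy":0,"dz":-0.2,"hand":0,"twist":0},{"dx":0,"dy":0,"dz":-0.2,"hand":0,"twist":0},{"dx":0,"dy":0,"dz":-0.2,"hand":0,"twist":0}]'
python3 - <<'E'
from h import *
a=manip.read_camera("side");b=manip.read_camera("scene")
A=cv2.resize(a[80:160,170:290,::-1],(600,400));B=cv2.resize(b[140:290,330:430,::-1],(200,300))
cv2.imwrite("pics/p.png",np.hstack([A,cv2.resize(B,(200,400))]))
E
```

```text
t: 6.3
eef_pos: [0.5151, 0.2402, 0.0665]
eef_rot: [0.988, 0.154, 0.0, 0.001]
contact_force: [-0.4, -5.5, 3.3]
finger_gap: 0.0258
gripper_force: 61.7
```

View pics/p.png

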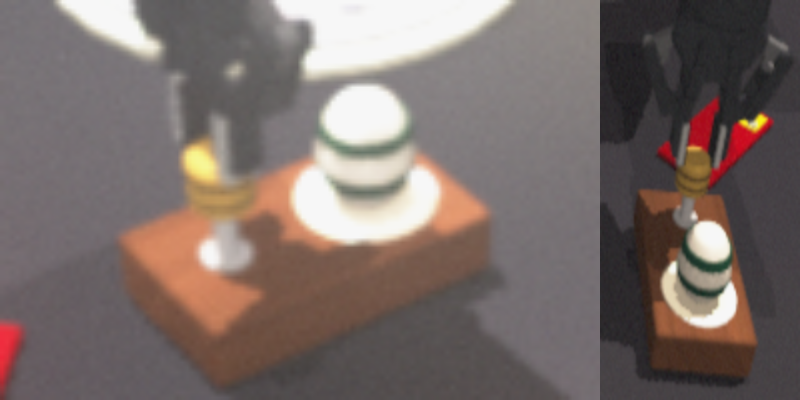

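The stem is exposed and the knob is out with the gripper. I'll nudge it up 1.5 mm to reach the stop and hold there for over a second.

```bash
python3 -m jog '[{"dx":0,"dy":0,"dz":-0.015,"hand":0,"twist":0},{"dx":0,"dy":0,"dz":-0.015,"hand":0,"twist":0},{"dx":0,"dy":0,"dz":-0.015,"hand":0,"twist":0},{"dx":0,"dy":0,"dz":-0.015,"hand":0,"twist":0},{"dx":0,"dy":0,"dz":-0.015,"hand":0,"twist":0},{"dx":0,"dy":0,"dz":-0.01,"hand":0,"twist":0},{"dx":0,"dy":0,"dz":-0.01,"hand":0,"twist":0},{"dx":0,"dy":0,"dz":-0.01,"hand":0,"twist":0},{"dx":0,"dy":0,"dz":-0.01,"hand":0,"twist":0},{"dx":0,"dy":0,"dz":-0.01,"hand":0,"twist":0},{"dx":0,"dy":0,"dz":-0.01,"hand":0,"twist":0},{"dx":0,"dy":0,"dz":-0.01,"hand":0,"twist":0}]'
```

```text
t: 7.6
eef_pos: [0.5151, 0.2402, 0.0672]
eef_rot: [0.988, 0.154, 0.0, 0.001]
contact_force: [1.1, -5.2, 0.7]
finger_gap: 0.026
gripper_force: 62.4
```

```bash
python3 -m jog '[{"dx":0,"dy":0,"dz":-0.01,"hand":0,"twist":0},{"dx":0,"dy":0,"dz":-0.02,"hand":0,"twist":0},{"dx":0,"dy":0,"dz":-0.02,"hand":0,"twist":0},{"dx":0,"dy":0,"dz":-0.02,"hand":0,"twist":0},{"dx":0,"dy":0,"dz":-0.02,"hand":0,"twist":0},{"dx":0,"dy":0,"dz":-0.02,"hand":0,"twist":0},{"dx":0,"dy":0,"dz":-0.02,"hand":0,"twist":0},{"dx":0,"dy":0,"dz":-0.02,"hand":0,"twist":0},{"dx":0,"dy":0,"dz":-0.02,"hand":0,"twist":0},{"dx":0,"dy":0,"dz":-0.02,"hand":0,"twist":0}]'
```

```text
t: 8.6
eef_pos: [0.5148, 0.2401, 0.0676]
eef_rot: [0.988, 0.154, -0.0, 0.001]
contact_force: [8.5, -2.9, -16.1]
finger_gap: 0.0257
gripper_force: 61.8
```

Resistance of -16 N means it's at the stop, and it has been held there. Now I'll push it in.

```bash
python3 -m jog '[{"dx":0,"dy":0,"dz":0.04,"hand":0,"twist":0},{"dx":0,"dy":0,"dz":0.08,"hand":0,"twist":0},{"dx":0,"dy":0,"dz":0.12,"hand":0,"twist":0},{"dx":0,"dy":0,"dz":0.16,"hand":0,"twist":0},{"dx":0,"dy":0,"dz":0.2,"hand":0,"twist":0},{"dx":0,"dy":0,"dz":0.23,"hand":0,"twist":0},{"dx":0,"dy":0,"dz":0.24,"hand":0,"twist":0},{"dx":0,"dy":0,"dz":0.24,"hand":0,"twist":0},{"dx":0,"dy":0,"dz":0.24,"hand":0,"twist":0},{"dx":0,"dy":0,"dz":0.24,"hand":0,"twist":0}]'
```

```text
t: 9.6
eef_pos: [0.5153, 0.2403, 0.0469]
eef_rot: [0.988, 0.154, 0.001, 0.0]
contact_force: [-4.8, -9.5, 20.5]
finger_gap: 0.0255
gripper_force: 72.0
```

Bottomed out: z is back at 0.047 with 20 N of reaction. I'll open the hand and lift clear.

```bash
python3 -m jog '[{"dx":0,"dy":0,"dz":0,"hand":0.5,"twist":0},{"dx":0,"dy":0,"dz":0,"hand":1,"twist":0},{"dx":0,"dy":0,"dz":0,"hand":1,"twist":0},{"dx":0,"dy":0,"dz":0,"hand":1,"twist":0},{"dx":0,"dy":0,"dz":0,"hand":1,"twist":0},{"dx":0,"dy":0,"dz":0,"hand":1,"twist":0},{"dx":0,"dy":0,"dz":0,"hand":1,"twist":0},{"dx":0,"dy":0,"dz":0,"hand":1,"twist":0}]'
python3 -m jog '[{"dx":0,"dy":0,"dz":-0.2,"hand":1,"twist":0},{"dx":0,"dy":0,"dz":-0.5,"hand":1,"twist":0},{"dx":0,"dy":0,"dz":-1,"hand":1,"twist":0},{"dx":0,"dy":0,"dz":-1,"hand":1,"twist":0},{"dx":0,"dy":0,"dz":-1,"hand":1,"twist":0},{"dx":0,"dy":0,"dz":-1,"hand":1,"twist":0},{"dx":0,"dy":0,"dz":-1,"hand":1,"twist":0}]'
python3 - <<'E'
from h import *
a=manip.read_camera("side");b=manip.read_camera("scene")
A=cv2.resize(a[80:160,170:290,::-1],(600,400));B=cv2.resize(b[140:290,330:430,::-1],(200,300))
cv2.imwrite("pics/p2.png",np.hstack([A,cv2.resize(B,(200,400))]))
E
```

```text
t: 10.4
eef_pos: [0.5146, 0.2409, 0.045]
eef_rot: [0.988, 0.154, -0.0, 0.0]
contact_force: [0.1, 0.7, 0.2]
finger_gap: 0.0855
gripper_force: 0.0
t: 11.1
eef_pos: [0.514, 0.2406, 0.1437]
eef_rot: [0.988, 0.154, -0.001, 0.0]
contact_force: [-0.1, -0.1, -0.3]
finger_gap: 0.0855
gripper_force: 0.0
```

View pics/p2.png

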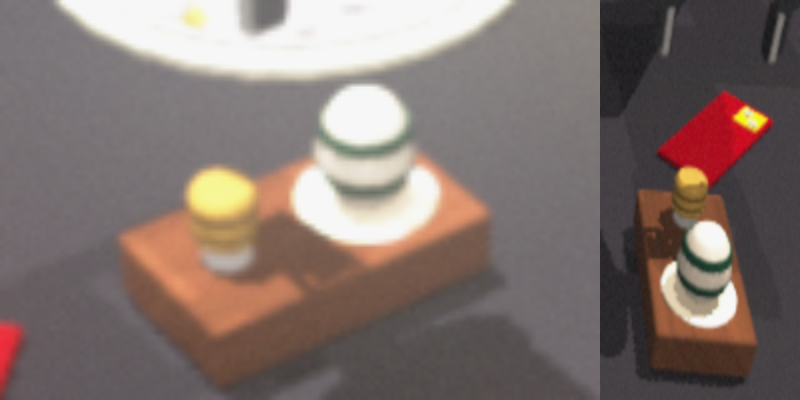

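The knob is back in, at (225,210) in the left crop with no bare stem showing, and the gripper is clear above it.

```bash
python3 -c "
from rig import manip
print(manip.hand_in())"
```

```text
the job is handed in; nothing more can be done
None
```

I pulled the agate knob out to its stop, held it there for over two seconds, pushed it fully back in and let go; I never approached the other two knobs, and I handed the job in at about 11 s (no verdict came back).

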